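# Load a circuit board into the tester's nest and slide the tray home

## Task

Take the circuit board with the stepped corner and seat it right down, lying flat, in the matching pocket of the tester's pulled-out tray; the nest plate may have been clamped a little off the tray's middle along the slide, so feel or look for the pocket. Then, with the board fully seated, push the tray fully home into the tester and let go. Leave the other boards and everything else on the bench where they are.

Things in the scene. Friction and masses are not known exactly. Their poses are not given: they have to be found in the camera images.
- board: the board to test: green circuit board on an aluminium plate, 66 mm (its x) by 110 mm (its y), a 20 x 20 mm square step cut out of its +x,+y corner; 14 mm thick, low components rise to 22 mm; 0.15 to 0.3 kg. Lies flat. Origin: centre of the underside of the full 66 x 110 outline. Can be gripped across its 66 mm width at mid-length.
- tray_mid (a point): middle of the tester's tray, on the pocket's floor, 24 mm above the bench; travels with the tray. Axes: y along the slide, pointing OUT of the tester, x across, z up. Seated, the board lies with its underside at this level, its axes agreeing with these, centred here in x; in y up to 8 mm off (see nest_top).
- nest_top (a point): point of the tray 12 mm above tray_mid, level with the top of the black nest plate (150 mm in x, 140 in y). Its pocket has the board's outline, 12 mm deep, 1 mm clearance all round, rim of the long sides bevelled 2 mm, filled corner at +x,+y. The plate is clamped up to 8 mm either way along y from this point; NOT reported: feel or look. Amid each long side a 44 mm finger gap, floor-deep.
- tray_handle (a point): on the outer face (away from the hood) of the tray's upright steel handle, 60 mm above the bench, 144 mm along +y from tray_mid, same axes. Handle 34 mm (x) x 12 (y), top 71 mm above the bench, free space beyond it: push this face toward the hood.
- tray (a joint): tray slide, m: 0 = fully out, 0.19 = fully home against its stop in the tester; grows along the tray's -y. Starts at 0 to 0.02; about 3 N of friction, stays where left.
- tester: green tester hood, fixed, axes parallel to the tray's. Origin on the bench, on the tray's centreline (tray_mid at x = 0); hood 230 mm wide (x), y from -130 to +100 mm, 180 mm tall. Mouth in its y = +100 mm face: 200 mm wide, upper edge 52 mm above the bench: a seated board passes under, one standing on the nest plate strikes it. A base 300 mm wide, 10 high runs out to y = +330 mm.
- round_board: bystander: round board, disc 90 mm diameter, same build and height as the board. Origin: centre of its underside.
- long_board: bystander: plain rectangular board 130 x 66 mm without a cut corner, long along its y, same build and height as the board. Origin: centre of its underside.
- screwdriver: bystander: screwdriver lying along its x, handle to -x, about 0.2 m long.
- flux_bottle: bystander: bottle, 50 mm diameter, 130 mm tall. Origin: centre of its underside.
- solder_spool: bystander: grey spool, 60 mm diameter, 40 mm tall. Origin: centre of its underside.
- mug: bystander: white mug, 76 mm diameter, 90 mm tall, handle at its +y. Origin: centre of its underside.
Mind the look-alikes: they are no part of the job. Leave any orange look-alike of the board alone.

How it is judged (in metres and radians):
On the way, in this order (a step that is already met when the one before it is completed fails the run):
1. the board lies flat, fully down in the pocket, while the tray is still out (z of board in the frame of tray_mid between -0.003 and 0.003 m and x of board in the frame of tray_mid between -0.004 and 0.004 m and y of board in the frame of tray_mid between -0.012 and 0.012 m and angle between the y axis of board and the y axis of tray_mid, either way round below 0.06 rad and angle between board's own z axis and vertical below 0.04 rad and value of joint tray below 0.06 m), for 0.2 s.
2. the tray is fully home with the board seated (z of board in the frame of tray_mid between -0.003 and 0.003 m and x of board in the frame of tray_mid between -0.004 and 0.004 m and y of board in the frame of tray_mid between -0.012 and 0.012 m and angle between the y axis of board and the y axis of tray_mid, either way round below 0.06 rad and angle between board's own z axis and vertical below 0.04 rad and value of joint tray above 0.185 m), for 0.2 s.
At the end, for the whole second after the job is handed in: The board lies at rest flat in the pocket: underside within 3 mm of the pocket floor, within 4 mm of tray_mid in x and 12 mm in y, yaw within 0.06 rad of the tray, tilt under 0.04 rad; the tray is within 5 mm of its home stop (joint over 0.185) (all of step 2 and linear speed of board below 0.02 m/s); the robot touches nothing.
It fails at once if another board is moved more than 25 mm (distance of any of round_board, long_board from where it was at the start of the episode above 0.025 m).
It fails at once if another thing on the bench is moved more than 25 mm (distance of any of screwdriver, flux_bottle, solder_spool, mug from where it was at the start of the episode above 0.025 m).
It also fails if it takes over 67 s, if anything falls off the work surface, if the arm or the gripper's body presses on something with over 40 N, if the wrist force passes 120 N, or if a joint passes its speed limit or range.

## Robot

A 6-joint arm with a two-finger parallel gripper is mounted at the origin on the work surface. World frame = base frame: x ahead of the robot, y to its left, z up, the work surface at z = 0. Lengths are in mm, angles in rad, forces in N, time in s.
With the tool pointing down it reaches from about 325 to 925 mm from the base axis. Payload 3.1 kg.
Tool frame: the origin (TCP) lies at the very end of the fingers, on their centre line; the grasp point (between the pads) lies 19 mm behind it; z points along the fingers, y is the line along which they close (so a half turn about z gives the same grasp; the last joint's range is limited). The gripper opens to 85 mm and grips with 20 to 120 N. Pads are 22 mm wide; open, the fingers measure 114 mm over their backs; the gripper's body (76 mm by 85 mm) begins 54 mm behind the grasp point. The pads swing forward as they close: fully open they stand 13 mm farther back than shut.
Start: joints at [-1.26, 0.217, 1.613, -0, 1.311, -0.112], TCP at [256.469, -569.968, 231.3] pointing down, gripper open.
Joint ranges: [-2.75, 2.75], [-0.78, 2.1], [0.31, 2.55], [-1.13, 4.27], [0.13, 2.63], [-2.58, 2.58]. Speed limits (rad/s): [2.79, 2.79, 3.14, 3.14, 3.14, 3.14].

## Interface

Orientations are given as a rotation vector (axis times angle).
In Python, from plant import robot, read_camera gives the robot as it stands. The module is installed in compiled form; this text tells all that it offers.
- The arm moves only by the shell command python3 -m handwheel 'ROWS' [FORCE]. ROWS is JSON, a list of rows, each a list of 5 numbers: the finger opening in mm, from 0 to 85.4, then the shift along the tool's x, y, z in mm, then the turn about the tool's z in degrees. A call has 1 to 20 rows; each row is the pose to reach, as a shift and turn from the pose commanded when the call began, along the tool's axes at that moment; what a row does not reach only later rows make up. A row lasts 1/12 s, in which the tool goes at most 41.7 mm and 7.16 degrees, less where a joint would pass 70% of its speed; a pose out of reach is approached as far as the arm can. A call with a gripper value outside its range is refused whole. The fingers move at their own pace and stop on an object; FORCE is the grip in N (left out, the last holds). Time passes only in rows, so rows that repeat a pose let the fingers close. It gives the time, the measured TCP pose, the force, the opening and the grip force at its end, in the units of the state.
- robot.read_state(): the state, without advancing time (a new reading comes with each control period).
- read_camera(name): name is "scene" or "top" or "wrist"; returns a dict with "color" (420x560x3 uint8, red, green, blue), "fx", "fy", "cx", "cy" (pixels), "world_to_cam" (4x4, takes a point from world to camera coordinates); the wrist camera has in their place "tool_from_camera" (4x4, takes a point from camera to tool coordinates, whose origin is the TCP and whose axes are the flange's). Camera axes: x right, y down, z forward; pixel columns grow to the right and rows downward; lengths in mm; the calibration is good to about 2 mm. A picture is of the moment at which its call begins: read the wrist's pose just before it. There is no depth.
- robot.job_done(): hands the job in; it is judged then, once.
The state is a dict: "t": time; "joint_pos": joint angles; "joint_vel": joint speeds; "tau": joint torques, N m; "eef_pos": TCP position; "tcp_rot": TCP orientation; "wrist_force": force on the tool from outside, world axes, zero at the start; "wrist_torque": the same for the moment, N m; "finger_gap": finger opening in mm; "gripper_force": force on a finger pad.
Only numpy, scipy, OpenCV 4.12 (cv2) and the standard library are available. Lean on these libraries where they do the work, as an engineer would, in place of code of your own. Each camera call takes 0.05 s, during which the arm holds its last target. There are 200 camera calls.

## Working session

There is one attempt and no reset: what is moved stays moved. The work goes in short steps, Python scripts to look and compute and a shell command to move; the robot and the scene stay as the last step left them, time stands still between calls to the robot, and variables do not carry over. Pictures are saved under pics/ and viewed, at most 10 in all, crops included, and the job is handed in when it is done.

```bash
mkdir -p pics; python3 - <<'E'
from plant import robot, read_camera
import cv2,pickle
s=robot.read_state(); print(s)
for n in("top","scene"):
    c=read_camera(n); cv2.imwrite(f"pics/{n}1.png",c["color"][:,:,::-1]); pickle.dump(c,open(f"{n}.pkl","wb"))
    print(n,c["fx"],c["cx"],c["cy"],c["world_to_cam"].round(3).tolist())
E
```

```text
{'t': 0.0, 'joint_pos': array([-1.26015436e+00,  2.17790599e-01,  1.61494589e+00, -1.93120735e-05,
        1.31132275e+00, -1.12208493e-01]), 'joint_vel': array([-1.65358181e-04,  3.57047309e-05,  5.35531057e-04,  4.27189870e-05,
       -1.57639847e-03,  1.79746362e-04]), 'tau': array([ 4.10383054e-04, -3.96843052e+01, -3.03856301e+01, -3.15272246e-04,
        9.64157749e-03, -2.01425155e-05]), 'eef_pos': array([ 256.23011429, -569.14981645,  229.9395506 ]), 'tcp_rot': array([-3.06923858e+00, -6.58767502e-01,  4.12628908e-04]), 'wrist_force': array([ 0.13733172,  1.11526342, -0.24688277]), 'wrist_torque': array([ 0.03645098, -0.00916027,  0.0186851 ]), 'gripper_force': 0.0, 'finger_gap': 84.99267438931227}
top 399.04302700235075 274.457117096839 205.51716292301566 [[0.01, -1.0, 0.003, 16.956], [-0.986, -0.011, -0.166, 512.386], [0.166, -0.001, -0.986, 1018.839], [0.0, 0.0, 0.0, 1.0]]
scene 419.1830074620066 286.9005649248554 214.3438356985385 [[0.722, 0.692, 0.013, -402.376], [0.404, -0.406, -0.82, -125.702], [-0.562, 0.597, -0.573, 1586.566], [0.0, 0.0, 0.0, 1.0]]
```

View pics/top1.png

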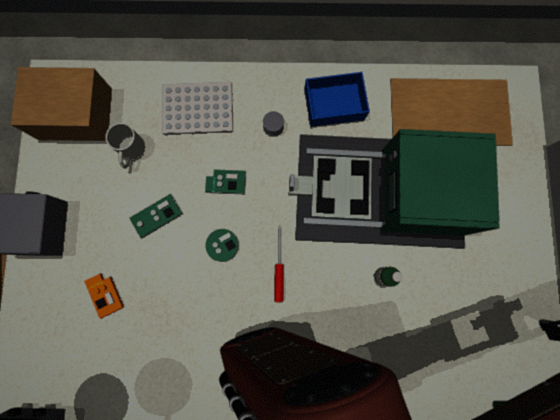

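View pics/scene1.png

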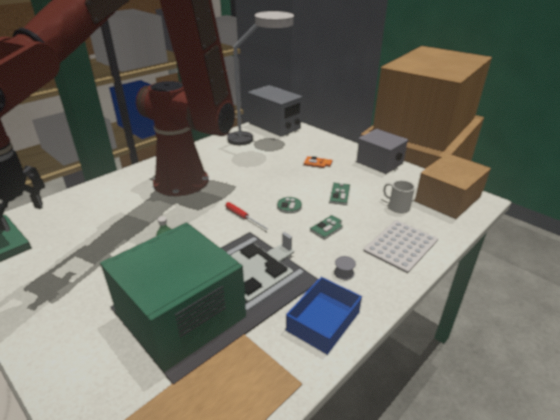

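The top view shows the stepped board at about (226,182) and the tray nest at (342,186). The handle is at (293,184) and the hood is on the right. I'll enlarge this region.

```bash
python3 - <<'E'
import cv2
i=cv2.imread("pics/top1.png")[125:255,195:395]
cv2.imwrite("pics/crop1.png",cv2.resize(i,None,fx=4,fy=4,interpolation=cv2.INTER_CUBIC))
E
```

```text
(no output)
```

View pics/crop1.png

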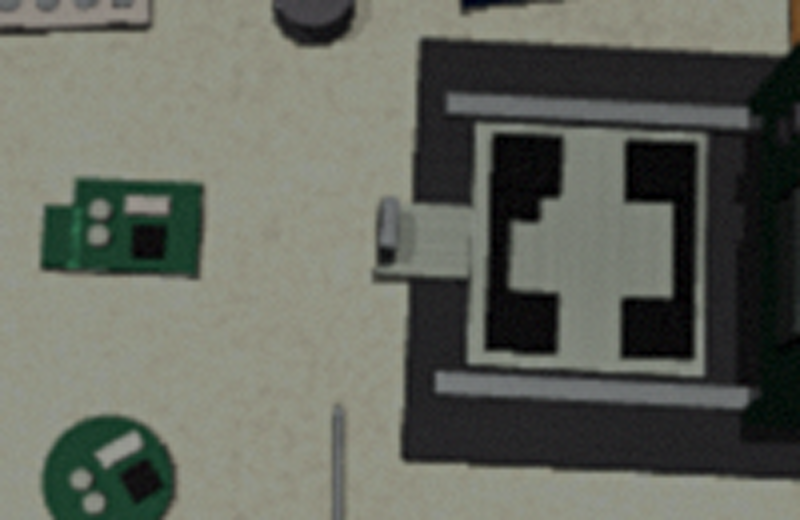

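The enlarged crop shows the board's corners at (204,184), (200,277) and (41,269), with the step at its upper left. The pocket is the light cross with its filled corner at upper left (541,222), the same orientation as the board. Next I convert these to world positions.

```bash
cat > h.py <<'E'
import numpy as np,pickle,cv2
from scipy.spatial.transform import Rotation as R
def ray(c,px,z,M=None):
    """pixel -> world xy at height z; M cam->world"""
    if M is None: M=np.linalg.inv(c["world_to_cam"])
    d=M[:3,:3]@[(px[0]-c["cx"])/c["fx"],(px[1]-c["cy"])/c["fy"],1]
    o=M[:3,3]; return (o+d*(z-o[2])/d[2])[:2]
def toolM(s):
    T=np.eye(4);T[:3,:3]=R.from_rotvec(s["tcp_rot"]).as_matrix();T[:3,3]=s["eef_pos"];return T
def goto(s,p,yaw):
    """shift (tool axes) and turn so tool y axis has world direction yaw(deg), mod 180"""
    T=toolM(s); d=T[:3,:3].T@(np.array(p)-T[:3,3])
    ty=T[:3,1]; cur=np.degrees(np.arctan2(ty[1],ty[0]))
    turn=-(yaw-cur); turn=(turn+90)%180-90
    return d.round(1),round(turn,1),T[:3,:].round(3).tolist()
E
python3 - <<'E'
from h import *
c=pickle.load(open("top.pkl","rb"))
f=lambda x,y,z:ray(c,(195+x/4,125+y/4),z).round(1)
print("cam",np.linalg.inv(c["world_to_cam"])[:3,3])
B=[f(204,184,14),f(200,277,14),f(41,269,14),f(45,205,14),f(77,179,14)]
print("board",B); 
print("ctr",(B[2]+B[0])/2, "yaw bottom", np.degrees(np.arctan2(*( -(B[2]-B[1])[0],(B[2]-B[1])[1]))))
N=[f(477,124,36),f(708,133,36),f(704,376,36),f(469,363,36)]
print("nest",N,sum(N)/4)
print("pocket L rim",f(510,256,36),"R floor",f(673,248,24),"R rim",f(673,248,36),"top",f(650,203,36),f(650,203,24),"bot",f(640,297,36))
print("handle top",f(388,198,71),f(386,262,71))
print("rails",f(447,102,20),f(748,118,20),f(435,383,20),f(748,399,20), "base",f(420,38,10),f(404,458,10))
from plant import robot
s=robot.read_state(); print(goto(s,[(B[0]+B[2])[0]/2,(B[0]+B[2])[1]/2,150],0))
E
```

```text
cam [ 335.62857321   23.54252731 1089.79812994]
board [array([613.3, 102.3]), array([547.5, 103.6]), array([552. , 212.9]), array([597.1, 211.9]), array([615.9, 190.5])]
ctr [582.65 157.6 ] yaw bottom -2.357598135769891
nest [array([651.9, -85.1]), array([ 647.3, -243. ]), array([ 479.7, -235.2]), array([486.8, -78.7])] [ 566.425 -160.5  ]
pocket L rim [ 559.9 -106.8] R floor [ 569.3 -219.6] R rim [ 566.7 -216.9] top [ 597.7 -202.1] [ 600.7 -204.7] bot [ 532.8 -193.8]
handle top [590.5 -22.8] [547.6 -21.6]
rails [672.3 -65.9] [ 663.1 -275.2] [475.2 -57.2] [ 466.5 -268.4] base [722.3 -47.8] [425.1 -36.9]
(array([ 595.9, -528.7,   81.4]), np.float64(-65.8), [[0.912, 0.41, -0.001, 256.221], [0.41, -0.912, 0.002, -569.247], [0.0, -0.002, -1.0, 230.071]])
```

```bash
python3 -m handwheel '[[85,200,-180,0,-30],[85,400,-360,0,-63.8],[85,596,-529,0,-63.8],[85,596,-529,0,-63.8],[85,596,-529,0,-63.8],[85,596,-529,0,-63.8],[85,596,-529,0,-63.8],[85,596,-529,0,-63.8],[85,596,-529,0,-63.8],[85,596,-529,0,-63.8],[85,596,-529,0,-63.8],[85,596,-529,0,-63.8],[85,596,-529,0,-63.8],[85,596,-529,0,-63.8],[85,596,-529,0,-63.8],[85,596,-529,0,-63.8],[85,596,-529,0,-63.8],[85,596,-529,0,-63.8],[85,596,-529,50,-63.8],[85,596,-529,50,-63.8]]'
```

```text
t: 1.77
eef_pos: [584.0, 160.4, 180.6]
tcp_rot: [2.256, 2.186, 0.003]
wrist_force: [-0.4, 0.2, -0.9]
finger_gap: 84.9
gripper_force: 0.0
```

```bash
python3 - <<'E'
from h import *
from plant import robot, read_camera
s=robot.read_state(); c=read_camera("wrist"); pickle.dump((s,c),open("w1.pkl","wb"))
cv2.imwrite("pics/w1.png",c["color"][:,:,::-1]); print(c["tool_from_camera"].round(2).tolist())
E
```

```text
[[-0.0, -0.96, -0.3, 75.6], [1.0, -0.0, -0.0, 0.39], [0.0, -0.3, 0.96, -142.05], [0.0, 0.0, 0.0, 1.0]]
```

View pics/w1.png

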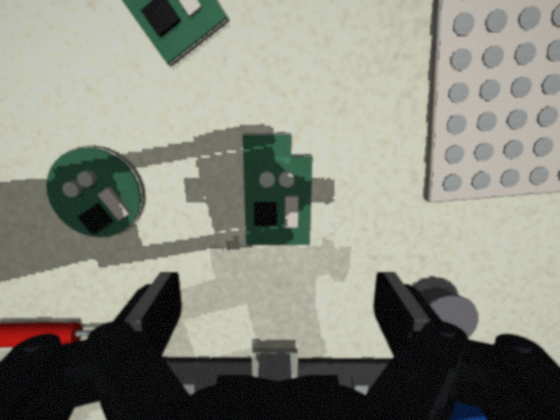

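The board appears at top-left corner (244,134), bottom-left (246,244) and bottom-right (309,244). The step corner is at (290,153), and there's nothing between the fingers' approach and the board.

```bash
python3 - <<'E'
from h import *
s,c=pickle.load(open("w1.pkl","rb")); M=toolM(s)@c["tool_from_camera"]
P=[ray(c,p,14,M) for p in((244,134),(246,244),(309,244),(310,154))]
print(np.round(P,1)); ctr=(P[0]+P[2])/2; d=P[0]-P[1]; d2=P[3]-P[2]
print(ctr,np.linalg.norm(d),np.linalg.norm(P[2]-P[1]),[np.degrees(np.arctan2(-a[0],a[1])) for a in(d,d2)])
print(goto(s,[*ctr,4],-2))
E
```

```text
[[556.4 216.6]
 [551.9 109.4]
 [614.8 107.4]
 [616.1 196.7]]
[585.64484487 161.96440515] 107.21566343285154 62.99222213208437 [np.float64(-2.440623333886453), np.float64(-0.804347219292588)]
(array([  1.4,   1.3, 176.6]), np.float64(0.2), [[0.032, 0.999, 0.002, 583.997], [0.999, -0.032, 0.001, 160.404], [0.001, 0.002, -1.0, 180.638]])
```

```bash
python3 -m handwheel '[[85,0,0.5,40,0],[85,0,0.5,80,0],[85,0,0.5,120,0],[85,0,0.5,145,0],[85,0,0.5,160,0],[85,0,0.5,170,0],[85,0,0.5,177,0],[85,0,0.5,179,0],[85,0,0.5,180,0],[85,0,0.5,180,0]]' 20; python3 -c "
import pickle;s,c=pickle.load(open('w1.pkl','rb'));print(c['fx'],c['cx'],c['cy'])"
```

```text
t: 2.65
eef_pos: [584.7, 157.1, 2.6]
tcp_rot: [2.258, 2.182, 0.003]
wrist_force: [0.7, -0.5, -0.3]
finger_gap: 85.0
gripper_force: 0.0
332.6531563704405 277.14642403350916 213.13047445576265
```

```bash
python3 -m handwheel '[[85,1,0,3,0],[85,1,0,6,0],[66,1,0,6,0],[60,1,0,6,0],[60,1,0,6,0],[60,1,0,6,0],[60,1,0,6,0],[60,1,0,6,0],[60,1,0,6,0],[60,1,0,6,0],[60,1,0,6,0],[60,1,0,6,0]]' 50
```

```text
t: 3.65
eef_pos: [584.2, 158.1, -4.0]
tcp_rot: [2.259, 2.182, 0.002]
wrist_force: [-0.3, 0.3, 5.6]
finger_gap: 64.2
gripper_force: 56.8
```

```bash
python3 -m handwheel '[[60,0,0,-10,0],[60,0,0,-30,0],[60,0,0,-60,0],[60,0,0,-90,0],[60,0,0,-120,0],[60,0,0,-120,0],[60,0,0,-120,0],[60,0,0,-120,0]]' 50
python3 - <<'E'
from h import *
from plant import robot, read_camera
s=robot.read_state(); print(s["eef_pos"],s["wrist_force"])
c=read_camera("wrist"); cv2.imwrite("pics/w2.png",c["color"][:,:,::-1]);pickle.dump((s,c),open("w2.pkl","wb"))
E
```

```text
t: 4.32
eef_pos: [581.8, 157.7, 113.7]
tcp_rot: [-2.258, -2.181, 0.004]
wrist_force: [-0.4, -0.7, -4.2]
finger_gap: 64.0
gripper_force: 56.1
[581.84774928 157.70308312 113.6576191 ] [-0.40124894 -0.74041199 -4.15851945]
```

View pics/w2.png

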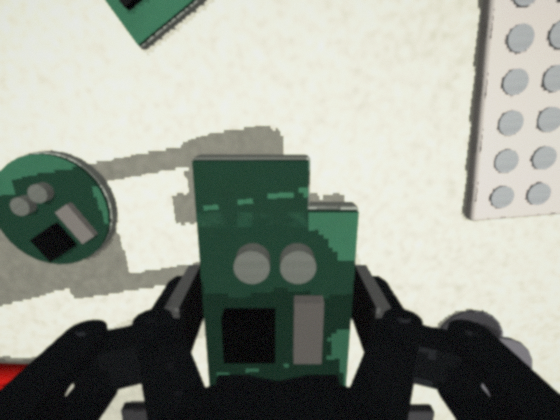

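The board is held level and centred between the pads. Its green top shows its +y edge at row 160, columns 194–308, and the step edge at row 210, up to column 357. Next I compute the board's centre in the tool frame and the nest plate's centre from the top crop.

```bash
python3 - <<'E'
from h import *
s,c=pickle.load(open("w2.pkl","rb")); M=c["tool_from_camera"].copy()
t=[ray(c,p,-18,M) for p in((194,160),(308,159),(310,209),(357,210),(196,210))]
print("tool coords green corners",np.round(t,1))
c=pickle.load(open("top.pkl","rb"))
f=lambda x,y,z:ray(c,(195+x/4,125+y/4),z)
N=[f(493,135,36),f(697,143,36),f(695,358,36),f(486,350,36)]
print("nest",np.round(N,1),sum(N)/4)
P=[f(510,222,36),f(510,290,36),f(673,203,36),f(673,297,24)]; print("pocket",np.round(P,1))
for a,b in((0,1),(3,2)): d=N[a]-N[b]; print(np.linalg.norm(d),np.degrees(np.arctan2(-d[0],d[1])))
print(goto(s,[566,-160,114],-2.3))
E
```

```text
tool coords green corners [[ 57.9 -30.5]
 [ 58.3  11.9]
 [ 38.9  13.2]
 [ 38.5  31.5]
 [ 38.5 -31.2]]
nest [[ 644.2  -96. ]
 [ 640.2 -235.3]
 [ 491.7 -229.6]
 [ 495.6  -90.1]] [ 567.94661941 -162.7285059 ]
pocket [[ 583.4 -107. ]
 [ 536.6 -106.5]
 [ 597.9 -217.7]
 [ 535.2 -218.7]]
139.36656756294582 -1.6826483176683096
139.5470384826141 -1.5986489775561055
(array([-3.181e+02, -4.900e+00, -1.000e-01]), np.float64(0.3), [[0.035, 0.999, -0.003, 581.848], [0.999, -0.035, -0.0, 157.703], [-0.001, -0.003, -1.0, 113.658]])
```

```bash
python3 -m handwheel '[[60,-40,0,0,0],[60,-80,-1,0,0],[60,-120,-1,0,0],[60,-160,-1,0,0],[60,-200,-2,0,0],[60,-240,-2,0,0],[60,-270,-2,0,0],[60,-300,-2,0,0],[60,-315,-2,0,0],[60,-325,-2.4,5,0],[60,-325,-2.4,20,0],[60,-325,-2.4,40,0],[60,-325,-2.4,55,0],[60,-325,-2.4,62,0],[60,-325,-2.4,62,0],[60,-325,-2.4,62,0],[60,-325,-2.4,62,0]]'
python3 - <<'E'
from h import *
from plant import robot, read_camera
s=robot.read_state(); print(s["eef_pos"],s["wrist_force"])
c=read_camera("wrist"); cv2.imwrite("pics/w3.png",c["color"][:,:,::-1]);pickle.dump((s,c),open("w3.pkl","wb"))
E
```

```text
t: 5.78
eef_pos: [570.6, -166.5, 53.9]
tcp_rot: [2.258, 2.183, 0.001]
wrist_force: [0.1, -1.3, -2.2]
finger_gap: 64.0
gripper_force: 56.1
[ 570.57877853 -166.47117093   53.89881123] [ 0.13508062 -1.34928716 -2.21102047]
```

View pics/w3.png

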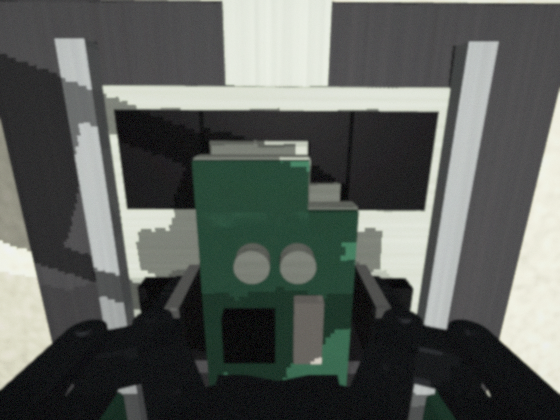

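The pocket's +y rim shows as a light strip with its upper edge at row 141, columns 208–308. The pocket step is at (340,183). The black nest plate spans (115,111)–(438,111) down to (127,209)–(427,209), and the board edge is just below the rim at row 160. So the board must move a few mm in +y.

```bash
python3 - <<'E'
from h import *
s,c=pickle.load(open("w3.pkl","rb")); M=c["tool_from_camera"]
T=toolM(s); zt=lambda z:-(z-T[2,3])
f=lambda p,z:ray(c,p,zt(z),M)
for n,p in dict(rimL=(208,141),rimR=(308,141),stepA=(308,183),stepB=(341,183),nTL=(115,111),nTR=(438,111),nBL=(127,209),nBR=(427,209)).items(): print(n,f(p,36).round(1))
print("board green",[ray(c,p,-18,M).round(1) for p in((194,160),(309,160),(309,209),(357,209))])
i=c["color"][90:290,90:460][:,:,::-1]
cv2.imwrite("pics/c3.png",cv2.resize(i,(740,400),interpolation=cv2.INTER_CUBIC))
E
```

```text
rimL [ 61.7 -32.2]
rimR [61.7 14.9]
stepA [41.6 15.5]
stepB [41.5 31.6]
nTL [ 75.3 -74.1]
nTR [75.2 74.3]
nBL [ 28.3 -74.9]
nBR [28.3 75.5]
board green [array([ 57.9, -30.5]), array([57.9, 12.2]), array([38.9, 12.8]), array([38.9, 31.4])]
```

View pics/c3.png

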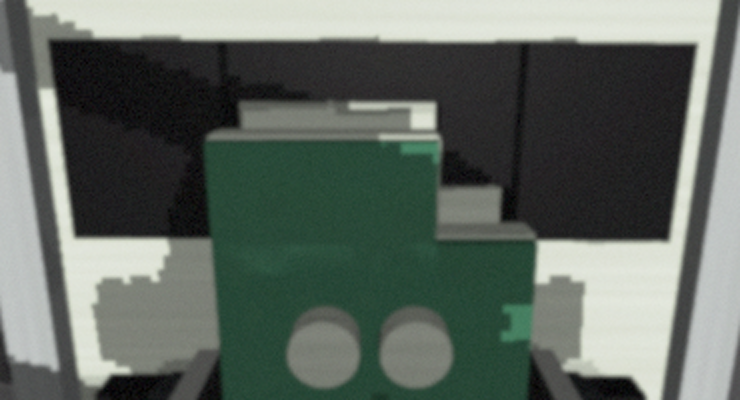

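```bash
python3 -m handwheel '[[60,1,0,5,0],[60,2,0,12,0],[60,2,0,18,0],[60,2,0,18,0],[60,2,0,18,0],[60,2,0,18,0]]'
cat > look.py <<'E'
from h import *
import sys
from plant import robot, read_camera
s=robot.read_state(); c=read_camera("wrist"); g=c["color"].astype(int)
pickle.dump((s,c),open("w4.pkl","wb"))
print(s["eef_pos"].round(1),s["wrist_force"].round(1))
for col in (240,285): print(col,[tuple(v) for v in g[138:168,col]])
print(325,[tuple(v) for v in g[186:214,325]])
i=c["color"][90:290,90:460][:,:,::-1]
cv2.imwrite(sys.argv[1],cv2.resize(i,(740,400),interpolation=cv2.INTER_CUBIC))
E
python3 look.py pics/w4.png | sed 's/np.int64(\([0-9]*\))/\1/g'
```

```text
t: 6.33
eef_pos: [569.8, -164.7, 35.1]
tcp_rot: [-2.259, -2.183, 0.0]
wrist_force: [-0.0, -1.1, -2.2]
finger_gap: 64.6
gripper_force: 56.0
[ 569.8 -164.7   35.1] [-0.  -1.1 -2.2]
240 [(32, 32, 30), (26, 28, 29), (26, 27, 27), (24, 27, 28), (18, 20, 21), (18, 23, 21), (23, 18, 18), (26, 25, 21), (25, 25, 24), (28, 29, 28), (53, 54, 51), (74, 78, 72), (93, 95, 87), (102, 103, 97), (112, 116, 108), (117, 121, 113), (109, 114, 105), (100, 104, 97), (99, 102, 96), (107, 112, 104), (113, 120, 109), (100, 109, 98), (67, 82, 70), (46, 74, 60), (45, 77, 62), (41, 74, 57), (45, 79, 63), (44, 76, 62), (42, 74, 59), (42, 73, 55)]
285 [(48, 49, 48), (45, 45, 45), (47, 48, 48), (47, 46, 48), (48, 46, 47), (48, 48, 48), (45, 45, 44), (46, 45, 44), (42, 46, 43), (46, 45, 45), (59, 62, 58), (78, 79, 75), (93, 94, 89), (97, 101, 94), (98, 100, 92), (97, 99, 92), (99, 103, 94), (107, 110, 102), (135, 138, 128), (169, 175, 161), (189, 195, 181), (163, 172, 157), (109, 124, 111), (61, 89, 72), (44, 78, 63), (36, 72, 56), (46, 76, 60), (38, 72, 57), (40, 76, 57), (42, 76, 59)]
325 [(18, 15, 17), (23, 24, 25), (14, 16, 15), (27, 22, 22), (23, 24, 22), (19, 14, 16), (19, 16, 20), (18, 18, 18), (33, 32, 30), (62, 65, 62), (98, 99, 92), (119, 123, 115), (132, 136, 125), (127, 131, 121), (124, 131, 120), (113, 115, 106), (100, 103, 96), (95, 97, 90), (99, 103, 95), (101, 104, 98), (107, 109, 103), (114, 120, 110), (111, 118, 110), (86, 96, 87), (59, 76, 63), (35, 59, 44), (40, 66, 54), (39, 70, 52)]
```

View pics/w4.png

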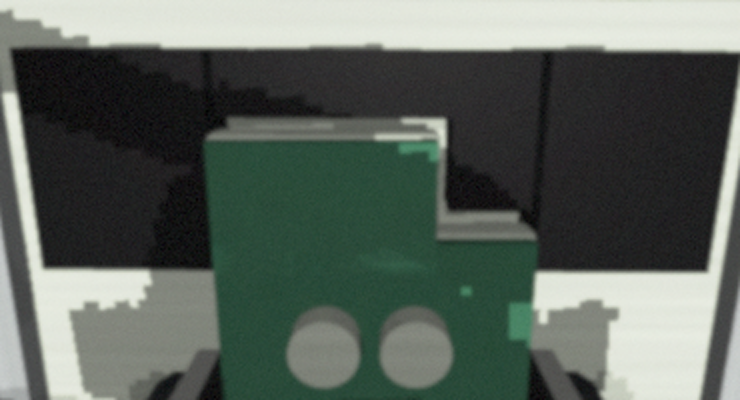

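The rim edge is at row ~148.7 and the board's lower front edge at ~155. At the step the corresponding rows are 195 and ~202. I'll compute how far is left.

```bash
python3 - <<'E'
from h import *
s,c=pickle.load(open("w4.pkl","rb")); M=c["tool_from_camera"]
for n,p,z in (("rim",(240,148.7),-.9),("bd",(240,155),-4),("stepR",(325,195),-.9),("stepB",(325,202),-4),("nTL",(96,114),-.9),("nTR",(459,115),-.9),("nBL",(112,224),-.9),("nBR",(444,225),-.9),("rL",(203.5,149),-.9),("rR",(312.5,149),-.9),("sR",(349,196),-.9)): print(n,ray(c,p,z,M).round(2))
E
```

```text
rim [ 60.19 -15.18]
bd [ 57.97 -14.93]
stepR [40.22 21.28]
stepB [37.89 20.96]
nTL [ 74.14 -73.28]
nTR [73.73 74.4 ]
nBL [ 26.83 -73.73]
nBR [26.34 75.32]
rL [ 60.07 -30.49]
rR [60.06 15.2 ]
sR [39.76 31.8 ]
```

```bash
python3 -m handwheel '[[60,1.2,0.2,0,0],[60,1.2,0.2,1,0],[60,1.2,0.2,2,0],[60,1.2,0.2,3,0],[60,1.2,0.2,4,0],[60,1.2,0.2,5,0],[60,1.2,0.2,6,0],[60,1.2,0.2,6,0]]'
```

```text
t: 7.05
eef_pos: [569.9, -163.5, 29.0]
tcp_rot: [-2.259, -2.182, 0.0]
wrist_force: [0.3, 0.6, -2.9]
finger_gap: 63.8
gripper_force: 56.1
```

```bash
python3 -m handwheel '[[60,0,0,2,0],[60,0,0,4,0],[60,0,0,5,0],[60,0,0,6,0],[60,0,0,7,0],[60,0,0,8,0],[60,0,0,8,0]]'
```

```text
t: 7.63
eef_pos: [570.0, -163.5, 21.1]
tcp_rot: [-2.259, -2.183, 0.0]
wrist_force: [-0.6, -0.6, -2.2]
finger_gap: 64.2
gripper_force: 56.1
```

```bash
python3 -m handwheel '[[60,0,0,0.5,0],[60,0,0,1,0],[60,0,0,1.5,0],[60,0,0,2,0],[60,0,0,2,0]]'
```

```text
t: 8.05
eef_pos: [570.3, -163.6, 20.0]
tcp_rot: [-2.259, -2.183, 0.0]
wrist_force: [-2.4, 0.3, 3.2]
finger_gap: 64.0
gripper_force: 56.7
```

```bash
python3 -m handwheel '[[85,0,0,0,0],[85,0,0,0,0],[85,0,0,0,0],[85,0,0,0,0],[85,0,0,0,0],[85,0,0,-5,0],[85,0,0,-20,0],[85,0,0,-50,0],[85,0,0,-80,0],[85,0,0,-110,0],[85,0,0,-130,0],[85,0,0,-130,0],[85,0,0,-130,0]]'
python3 look.py pics/w5.png >/dev/null; python3 - <<'E'
from h import *
s,c=pickle.load(open("w4.pkl","rb")); print(s["eef_pos"])
cv2.imwrite("pics/w5.png",c["color"][:,:,::-1])
E
```

```text
t: 9.13
eef_pos: [571.5, -164.1, 151.5]
tcp_rot: [2.256, 2.18, 0.003]
wrist_force: [0.1, -0.3, -0.5]
finger_gap: 84.7
gripper_force: 0.0
[ 571.50687102 -164.07648823  151.4875695 ]
```

View pics/w5.png

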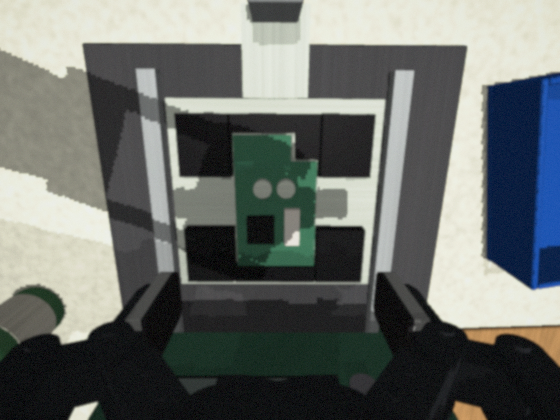

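The board sits flush and square in the pocket, with matching margins around it and the filled corner next to the step. The handle is at (275,10), on the tool's centreline. Next I go out past the handle, close the fingers and go down.

```bash
python3 -m handwheel '[[30,40,0,0,0],[0,80,0,0,0],[0,120,0,0,0],[0,160,0,0,0],[0,190,0,0,0],[0,205,0,0,0],[0,205,0,0,0],[0,205,0,0,0],[0,205,0,30,0],[0,205,0,60,0],[0,205,0,90,0],[0,205,0,104,0],[0,205,0,104,0],[0,205,0,104,0]]' 20
```

```text
t: 10.35
eef_pos: [575.7, 40.0, 43.5]
tcp_rot: [-2.259, -2.179, 0.005]
wrist_force: [-0.3, -0.4, -0.2]
finger_gap: 0.1
gripper_force: 0.0
```

```bash
python3 -m handwheel '[[0,-12,0,0,0],[0,-24,0,0,0],[0,-32,0,0,0],[0,-37,0,0,0],[0,-41,0,0,0],[0,-45,0,0,0],[0,-50,0,0,0],[0,-55,0,0,0],[0,-60,0,0,0],[0,-65,0,0,0],[0,-70,0,0,0]]'
```

```text
t: 11.27
eef_pos: [575.0, -28.7, 45.5]
tcp_rot: [-2.259, -2.183, -0.001]
wrist_force: [0.0, 3.2, 2.9]
finger_gap: -0.0
gripper_force: 1.9
```

```bash
python3 -m handwheel '[[0,-7,0,0,0],[0,-14,0,0,0],[0,-21,0,0,0],[0,-28,0,0,0],[0,-35,0,0,0],[0,-42,0,0,0],[0,-49,0,0,0],[0,-56,0,0,0],[0,-63,0,0,0],[0,-70,0,0,0],[0,-77,0,0,0],[0,-84,0,0,0],[0,-91,0,0,0],[0,-98,0,0,0],[0,-105,0,0,0],[0,-112,0,0,0],[0,-119,0,0,0],[0,-126,0,0,0],[0,-131,0,0,0],[0,-131,0,0,0]]'
```

```text
t: 12.93
eef_pos: [570.5, -161.6, 45.2]
tcp_rot: [2.258, 2.181, -0.001]
wrist_force: [0.3, 0.5, 0.4]
finger_gap: 0.2
gripper_force: 0.0
```

```bash
python3 -m handwheel '[[0,-4,0,0,0],[0,-8,0,0,0],[0,-12,0,0,0],[0,-16,0,0,0],[0,-19,0,0,0],[0,-22,0,0,0],[0,-22,0,0,0]]'
```

```text
t: 13.52
eef_pos: [569.6, -182.5, 45.3]
tcp_rot: [2.259, 2.182, -0.001]
wrist_force: [0.9, 1.2, -0.2]
finger_gap: -0.1
gripper_force: 0.4
```

```bash
python3 -m handwheel '[[0,-2,0,0,0],[0,-4,0,0,0],[0,-6,0,0,0],[0,-8,0,0,0],[0,-8,0,0,0]]'
```

```text
t: 13.93
eef_pos: [569.2, -190.1, 45.3]
tcp_rot: [2.259, 2.182, -0.001]
wrist_force: [0.4, 1.8, -0.3]
finger_gap: -0.1
gripper_force: 0.8
```

```bash
python3 -m handwheel '[[0,-1,0,0,0],[0,-2,0,0,0],[0,-3,0,0,0],[0,-4,0,0,0],[0,-5,0,0,0]]'
```

```text
t: 14.35
eef_pos: [569.1, -194.2, 45.3]
tcp_rot: [-2.259, -2.182, -0.001]
wrist_force: [0.7, 5.7, 1.1]
finger_gap: 0.3
gripper_force: 2.9
```

```bash
python3 -m handwheel '[[0,-1,0,0,0],[0,-2,0,0,0],[0,-2,0,0,0]]'
```

```text
t: 14.6
eef_pos: [569.1, -194.2, 45.3]
tcp_rot: [-2.258, -2.179, -0.004]
wrist_force: [2.0, 8.6, 1.0]
finger_gap: -0.1
gripper_force: 4.7
```

```bash
python3 -m handwheel '[[0,-2,0,0,0],[0,-4,0,0,0],[0,-4,0,0,0]]'
```

```text
t: 14.85
eef_pos: [569.0, -194.2, 45.3]
tcp_rot: [-2.255, -2.174, -0.012]
wrist_force: [1.8, 20.2, 6.4]
finger_gap: -0.2
gripper_force: 9.8
```

The tray is hard against its stop: 20 N and no further movement. I'll back off, rise and take a last look.

```bash
python3 -m handwheel '[[0,4,0,0,0],[0,10,0,0,0],[0,30,0,0,0],[0,60,0,0,0],[0,80,0,-20,0],[0,80,0,-60,0],[0,80,0,-100,0],[0,80,0,-130,0],[0,80,0,-130,0],[0,80,0,-130,0]]'
python3 - <<'E'
from plant import robot,read_camera
import cv2
c=read_camera("scene")["color"][:,:,::-1]
cv2.imwrite("pics/s2.png",cv2.resize(c,(800,600)))
E
```

```text
t: 15.68
eef_pos: [573.8, -122.3, 178.9]
tcp_rot: [2.254, 2.177, 0.003]
wrist_force: [-0.6, -1.0, -1.4]
finger_gap: -0.0
gripper_force: 0.0
```

View pics/s2.png

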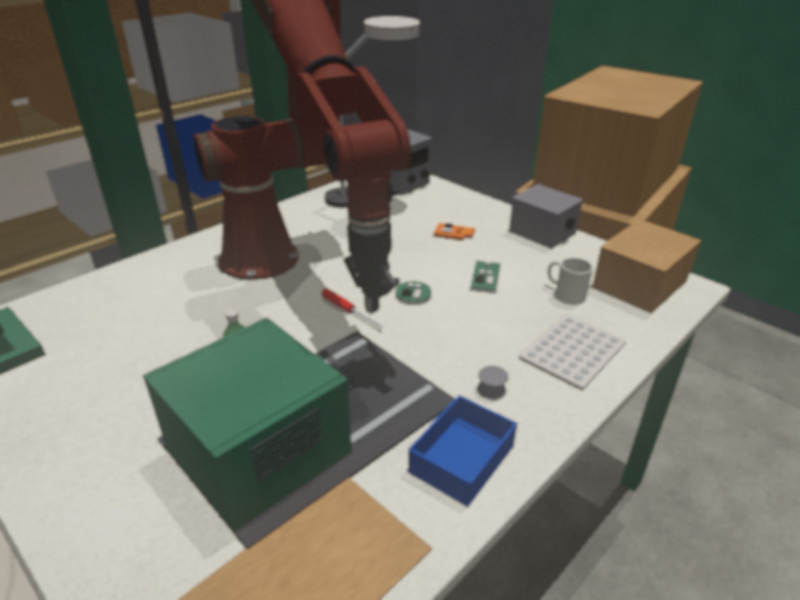

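The tray is inside the hood with only the rails showing, around (390,400). The other boards and the bench items are where they were, and the arm is clear, so I'm handing in.

```bash
python3 -c "
from plant import robot
print(robot.job_done())"
```

```text
the job is handed in; nothing more can be done
None
```

I seated the stepped-corner board in the pocket, pushed the tray in until it stopped moving under about 20 N, backed the arm clear and handed in at about 16 s; no verdict was returned.

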